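Lock the engraving pallet with the pin in its L-shaped slot

ROBOT

A 6-joint arm with a two-finger parallel gripper is mounted at the origin on the work surface. World frame = base frame: x ahead of the robot, y to its left, z up, the work surface at z = 0. Lengths are in m, angles in rad, forces in N, time in s.
With the tool pointing down it reaches from about 0.375 to 0.825 m from the base axis. Payload 5.5 kg.
Tool frame: the origin (TCP) lies between the finger pads; the fingertips stand 17 mm ahead of it and the grasp point (between the pads) lies 2 mm behind it; z points along the fingers, y is the direction in which the jaws open and shut (so a half turn about z gives the same grasp; the last joint's range is limited). The gripper opens to 85 mm and grips with 20 to 120 N. Pads are 22 mm wide; open, the fingers measure 114 mm over their backs; the gripper's body (76 mm by 85 mm) begins 54 mm behind the grasp point. The pads swing forward as they close: fully open they stand 13 mm farther back than shut.
Start: joints at [-1.188, 0.314, -0.047, 1.21, 0, 1.571], TCP at [0.224, -0.557, 0.248] pointing down, gripper open.
Joint ranges: [-2.67, 2.67], [-0.69, 1.73], [-1.03, 1.25], [-2.08, 2.16], [-1.42, 1.45], [-3.14, 3.14]. Speed limits (rad/s): [2.39, 2.39, 3.01, 3.14, 3.14, 3.14].

INTERFACE

Orientations are given as a unit quaternion [x, y, z, w].
In Python, from workcell import ctrl gives the robot as it stands.
- The arm moves only by the tool step_arm, never from a script. Its argument "moves" is a list of rows, each a list of 2 entries, a list of its own where there are three numbers: the shift along the tool's x, y, z in mm, then the turn about the tool's z in degrees. In form: [[[dx, dy, dz], spin], ...]. A call has exactly 8 rows; each row shifts and turns the pose as measured when the row begins, along the tool's axes as they then stand; what a row does not reach is not made up. A row lasts 1/12 s, in which the tool goes at most 41.7 mm and 7.16 degrees, less where a joint would pass 70% of its speed; a pose out of reach is approached as far as the arm can. A call with a gripper value outside its range is refused whole. "claw" is the opening, from -1 (shut) to 1 (fully open), so that 0 is half open, set as the call begins (left out, the last holds). The fingers move at their own pace and stop on an object; "force" is the grip in N (left out, the last holds). Time passes only in rows, so rows that do not move let the fingers close, or fill a call up. It gives the time, the measured TCP pose, the force and the opening at its end, in the units of the state.
- ctrl.read_state(): the state, without advancing time (a new reading comes with each control period).
- ctrl.camera(name): name is "side" or "top" or "wrist"; returns the picture (480x640x3 uint8, red, green, blue); there is no depth.
- ctrl.camera_model(name): a dict with "K" (3x3 intrinsics, pixels), "rvec" (rotation vector, rad) and "tvec" (3), from world to camera coordinates, as OpenCV has them; the wrist camera has in their place "mount" (4x4, takes a point from camera to tool coordinates, whose origin is the TCP and whose axes are the flange's). Camera axes: x right, y down, z forward; pixel columns grow to the right and rows downward; lengths in m; the calibration is good to about 2 mm. A picture is of the moment at which its call begins: read the wrist's pose just before it. camera_model takes no time and is no camera call.
- ctrl.sign_off(): hands the job in, once; it reports no verdict.
The state is a dict: "clock": time; "joints": joint angles; "joint_velocities": joint speeds; "effort": joint torques, N m; "tcp_pos": TCP position; "orientation": TCP orientation; "ft_force": force on the tool from outside, world axes, zero at the start; "wrist_torque": the same for the moment, N m; "opening": finger opening in m.
Only numpy, scipy, OpenCV 4.12 (cv2) and the standard library are available. Lean on these libraries where they do the work, as an engineer would, in place of code of your own. Each camera call takes 0.05 s, during which the arm holds its last target. There are 200 camera calls.

TASK

Lock the pallet down on its station: push the upright steel pin along its L-shaped slot to the corner, then round the corner and on to the very end of the short leg, so that the pin's washer lies over the pallet's tongue. Only push the pin with the fingers, do not lift it, and leave the block and the nut on the station and everything else on the table where they are.

Things in the scene. Friction and masses are not known exactly. Their poses are not given: they have to be found in the camera images.
- station: Fixed low station, 248 mm (its x) by 210 mm (its y); origin on the table, cover spans x -118..130, y -105..105 mm, top face of the grey cover plate 19 mm above the table. A 20 mm wide L-shaped slot is cut through the cover: the long leg runs along station +y from slot_start to slot_corner, the short leg from there along station +x to slot_home. Pin play in the slot: 2 mm.
- lockpin: Upright steel pin that stands in the slot on a hidden slide; origin on its axis, 4 mm above the table, z up. Round, 16 mm thick, top 70 mm above the origin; a 44 mm washer on it 22 to 25 mm above the origin. It stays upright, slides along the slot with a light push (under 6 N) and stays where it is left; it could be pulled up 30 mm and drops back, but should not be. Starts in the first half of the long leg.
- slot_start (a point): On the cover's top face, slot centre line: the pin's centre when it is fully back in the long leg. Station frame: x -55, y -45, z 19 mm.
- slot_corner (a point): On the cover's top face: the pin's centre at the corner of the L; the slot's walls stop it there (2 mm play). Station frame: x -55, y 30, z 19 mm.
- slot_home (a point): On the cover's top face: the pin's centre when it is home at the end of the short leg; the slot's end stops it up to 2 mm further. Station frame: x -10, y 30, z 19 mm.
- blank: Loose aluminium block lying on the pallet, 50 x 70 x 25 mm high (top 56 mm above the table); origin at the centre of its underside. To be left alone.
- collet_nut: Loose dark steel nut standing on the cover, inside the L, 20 mm in diameter, 22 mm high (top 41 mm above the table); origin at the centre of its underside. To be left alone.
- wrench: Loose wrench lying on the table, left of the station. To be left alone.
- screwdriver: Loose screwdriver lying on the table, right of the station. To be left alone.
- mug: White mug, 85 mm high, on the table at the left. To be left alone.
- oil: Oil bottle, 120 mm high, on the table at the right. To be left alone.
- motor: Small stepper motor, 42 mm square, 64 mm high, shaft up, on the table at the left. To be left alone.
- tongue (a point): Middle of the top of the pallet's tongue, 36 mm wide, 23.5 mm above the table, opposite the end of the short leg. The fixed aluminium pallet behind it spans station x 22..126, y -98..98 mm, top 31 mm above the table.

How it is judged:
By the outcome, as a careful person would: the job done as asked, in the order asked, and still so for the second after the job is handed in, with the robot touching nothing.
It also fails if it takes over 45 s, if anything falls off the work surface, if the arm or the gripper's body presses on something with over 40 N, if the wrist force passes 120 N, or if a joint passes its speed limit or range.

## Working session

There is one attempt and no reset: what is moved stays moved. The work goes in short steps, Python scripts to look and compute and a tool call to move; the robot and the scene stay as the last step left them, time stands still between calls to the robot, and variables do not carry over. Pictures are saved under pics/ and viewed, about 8 in all and at most 12, crops included, and the job is handed in when it is done.

Besides the shell and the picture viewer there is one more tool, called after "Call:" by a JSON object that holds its "method" and its "body". step_arm: Moves the arm, as the interface text tells. Its arguments: {"type":"object","properties":{"moves":{"type":"array"},"claw":{"type":"number"},"force":{"type":"number"}},"required":["moves"]}

```bash
ls; mkdir -p pics; python3 - <<'E'
from workcell import ctrl
import cv2
s=ctrl.read_state(); print(s)
for n in("top","side"):
    im=ctrl.camera(n); cv2.imwrite(f"pics/{n}0.png",im[:,:,::-1]); print(n,ctrl.camera_model(n))
print(ctrl.camera_model("wrist"))
E
```

```text
pics
{'clock': 0.0, 'joints': array([-1.18799903e+00,  3.14242946e-01, -4.81088887e-02,  1.21024718e+00,
       -1.24592480e-05,  1.57077559e+00]), 'joint_velocities': array([-1.59914636e-05, -1.72638032e-03,  5.62060332e-04,  4.83074998e-04,
       -9.17192941e-04, -1.38284263e-03]), 'effort': array([ 1.46769984e-03, -5.39599836e+01,  3.39743936e+01,  1.93914963e-02,
        9.65260324e-05,  6.44680853e-06]), 'tcp_pos': array([ 0.22388678, -0.55603003,  0.24741137]), 'orientation': array([ 9.81736756e-01,  1.90242293e-01, -1.77570974e-04, -8.83699540e-04]), 'ft_force': array([0.2589253 , 1.25654635, 0.16349685]), 'wrist_torque': array([-0.02899621, -0.02261999, -0.01410217]), 'opening': 0.08533388974271332}
top {'K': array([[442.81781365,   0.        , 315.98198374],
       [  0.        , 442.81781365, 246.17613602],
       [  0.        ,   0.        ,   1.        ]]), 'rvec': array([ 2.20275219, -2.17688688,  0.09345019]), 'tvec': array([-0.02222045,  0.58052472,  1.20578583])}
side {'K': array([[576.47820359,   0.        , 319.04789056],
       [  0.        , 576.47820359, 242.25079652],
       [  0.        ,   0.        ,   1.        ]]), 'rvec': array([ 0.1058291 , -2.72823512,  1.45238886]), 'tvec': array([0.6002199 , 0.05521438, 1.305769  ])}
{'K': array([[377.86947413,   0.        , 333.46711451],
       [  0.        , 377.86947413, 238.62680006],
       [  0.        ,   0.        ,   1.        ]]), 'mount': array([[-6.12009526e-04, -9.54527971e-01, -2.98120744e-01,
         7.49328792e-02],
       [ 9.99999524e-01, -8.10842458e-04,  5.43278437e-04,
         1.03107411e-04],
       [-7.60303421e-04, -2.98120269e-01,  9.54528013e-01,
        -1.26202638e-01],
       [ 0.00000000e+00,  0.00000000e+00,  0.00000000e+00,
         1.00000000e+00]])}
```

View pics/top0.png

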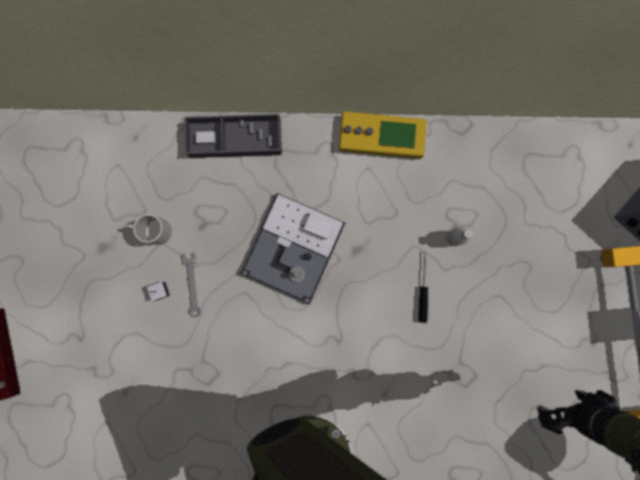

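View pics/side0.png

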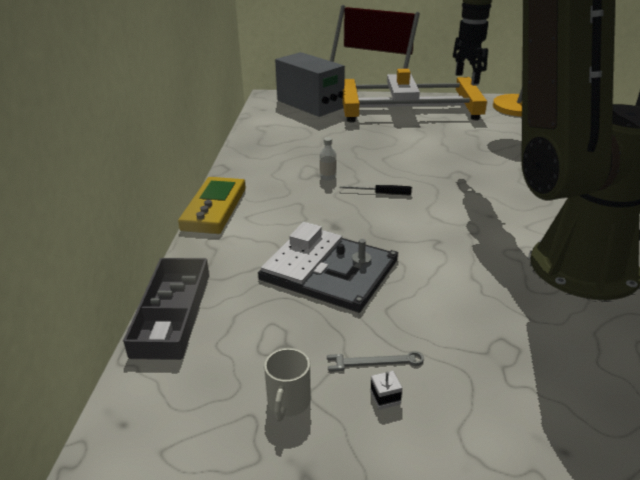

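Top view: station spans about (277,193), (345,222), (310,303), (240,275). The pin is near (298,273), with the slot going left and then up. I'll enlarge it to measure.

```bash
cat > h.py <<'E'
import numpy as np, cv2
from workcell import ctrl
def model(n):
    m=ctrl.camera_model(n); R=cv2.Rodrigues(m["rvec"])[0]; return m["K"],R,np.array(m["tvec"]).ravel()
def ray(n,p):
    K,R,t=model(n); return -R.T@t, R.T@np.linalg.inv(K)@np.array([p[0],p[1],1.])
def onplane(n,p,z):
    c,d=ray(n,p); return c+d*(z-c[2])/d[2]
def proj(n,P):
    K,R,t=model(n); q=(R@np.atleast_2d(P).T).T+t; q=q@K.T; return q[:,:2]/q[:,2:]
E
python3 - <<'E'
from h import *
im=cv2.imread("pics/top0.png")[185:310,230:355]
a=cv2.resize(im,(600,600),interpolation=cv2.INTER_CUBIC)
im=cv2.imread("pics/side0.png")[215:310,250:405]
b=cv2.resize(im,None,fx=5,fy=5,interpolation=cv2.INTER_CUBIC)
cv2.imwrite("pics/a.png",a);cv2.imwrite("pics/b.png",b)
E
```

```text
(no output)
```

View pics/a.png

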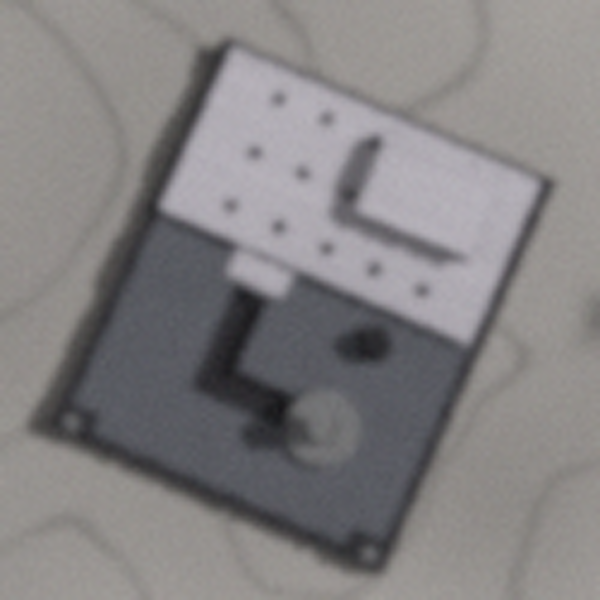

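View pics/b.png

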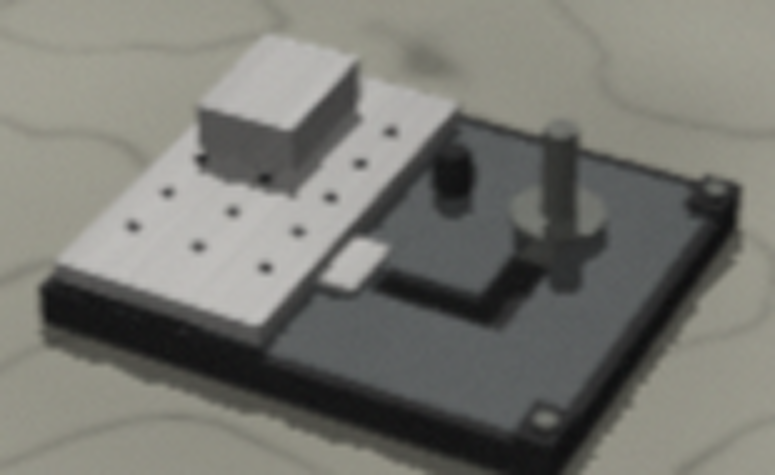

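Crop a: pallet corners at (230,42), (548,182), (468,347), (160,210); washer centre (322,428). Crop b: pallet corners at (58,262), (262,340), (460,105); pin top at (562,130); nut at (453,170).

```bash
cat > m.py <<'E'
from h import *
from scipy.optimize import least_squares
ta=lambda p:((p[0]+.5)/4.8-.5+230,(p[1]+.5)/4.8-.5+185)
tb=lambda p:((p[0]+.5)/5-.5+250,(p[1]+.5)/5-.5+215)
obs=[("top",ta((230,42)),(126,98,31)),("top",ta((548,182)),(126,-98,31)),("top",ta((468,347)),(22,-98,31)),("top",ta((160,210)),(22,98,31)),
("side",tb((58,262)),(126,98,31)),("side",tb((262,340)),(22,98,31)),("side",tb((460,105)),(22,-98,31))]
def W(x,P):
    c,s=np.cos(x[2]),np.sin(x[2]);P=np.array(P)/1e3
    return np.array([x[0]+c*P[0]-s*P[1],x[1]+s*P[0]+c*P[1],P[2]])
pts=[(onplane(n,p,.031),P) for n,p,P in obs]
for sel in (pts[:4],pts[4:],pts):
    r=least_squares(lambda x:np.concatenate([(W(x,P)-q)[:2] for q,P in sel]),[.5,0,-.4])
    print(r.x,np.degrees(r.x[2]),np.round(r.fun*1e3,1))
x=r.x; np.save("st.npy",x)
c,s=np.cos(x[2]),np.sin(x[2]); Ri=np.array([[c,s],[-s,c]])
def inst(q): return np.round(1e3*Ri@(q[:2]-x[:2]),1)
print("pin", inst(onplane("top",ta((322,428)),.029)), inst(onplane("side",tb((562,130)),.074)), inst(onplane("side",tb((559,213)),.029)))
print("nut", inst(onplane("side",tb((453,158)),.041)), inst(onplane("top",ta((370,340)),.041)))
for k,P in dict(start=(-55,-45,19),corner=(-55,30,19),home=(-10,30,19)).items(): print(k,W(x,P))
E
python3 m.py
```

```text
[ 0.56960723  0.05098471 -0.40630321] -23.279459391278582 [-1.4 -1.8  0.1  2.4  0.2 -1.6  1.1  0.9]
[ 0.56842199  0.05569779 -0.40134658] -22.99546507971159 [ 1.   3.7  0.7 -4.8 -1.7  1.2]
[ 0.56904907  0.05297444 -0.40378278] -23.135049331256035 [-2.1  0.6 -0.1  4.6 -0.1  0.3  0.3  3.1  1.7  0.6  1.5 -7.7 -1.3 -1.5]
pin [-53.7 -40.6] [-54.7 -39.3] [-54.6 -39.5]
nut [ -0.5 -41.4] [  2.8 -45.7]
start [0.50079161 0.03320277 0.019     ]
corner [0.53025909 0.10217137 0.019     ]
home [0.57164025 0.08449088 0.019     ]
```

Top and side views agree: the pin is at station (-55,-40) and station yaw is -23.1°. I'll push with closed fingers. First the arm moves over at height, turning tool x to station +y.

Call:
{"method": "step_arm", "body": {"moves": [[[28,-26,0],-5.6],[[30,-23,0],-5.6],[[32,-20,0],-5.6],[[34,-17,0],-5.6],[[36,-13,0],-5.6],[[37,-10,0],-5.6],[[38,-6,0],-5.6],[[38,-2,0],-5.6]], "claw": -1, "force": 20}}

```text
clock: 0.77
tcp_pos: [0.3507, -0.2733, 0.2425]
orientation: [0.829, 0.559, -0.001, -0.003]
ft_force: [1.0, -1.0, -0.4]
opening: 0.0004
```

```bash
cat > g.py <<'E'
from h import *
import sys
from scipy.spatial.transform import Rotation as Ro
x=np.load("st.npy"); c,s=np.cos(x[2]),np.sin(x[2])
def go(*T):
    S=ctrl.read_state(); R=Ro.from_quat(S["orientation"]).as_matrix(); p=S["tcp_pos"]
    Ri=np.array([[c,s],[-s,c]])
    print("clock",S["clock"],"station tcp",np.round(1e3*Ri@(p[:2]-x[:2]),1),"z",p[2].round(4),"yaw",np.degrees(np.arctan2(R[1,0],R[0,0])).round(2),"want",np.degrees(x[2]+np.pi/2).round(2),"tilt z",R[:,2].round(3),"F",S["ft_force"].round(1),"open",S["opening"].round(4))
    for t in T:
        w=np.array([x[0]+c*t[0]/1e3-s*t[1]/1e3,x[1]+s*t[0]/1e3+c*t[1]/1e3,t[2]/1e3])
        print(t,"tool shift",np.round(1e3*R.T@(w-p),1))
go(*eval(sys.argv[1]))
E
python3 g.py "[(-55,-80,247),(-55,-80,60)]"
```

```text
Traceback (most recent call last):
  File "g.py", line 12, in <module>
    go(*eval(sys.argv[1]))
    ~~^^^^^^^^^^^^^^^^^^^^
  File "g.py", line 8, in go
    print("clock",S["clock"],"station tcp",np.round(1e3*Ri@(p[:2]-x[:2]),1),"z",p[2].round(4),"yaw",np.degrees(np.arctan2(R[1,0],R[0,0])).round(2),"want",np.degrees(x[2]+np.pi/2).round(2),"tilt z",R[:,2].round(3),"F",S["ft_force"].round(1),"open",S["opening"].round(4))
                                                                                                                                                                                                                                                       ^^^^^^^^^^^^^^^^^^
AttributeError: 'float' object has no attribute 'round'
```

```bash
sed -i 's/S\["opening"\].round(4)/round(S["opening"],4)/' g.py; python3 g.py "[(-55,-80,247),(-55,-80,60)]"
```

```text
clock 0.7667 station tcp [ -72.5 -385.8] z 0.2425 yaw 67.99 want 66.86 tilt z [-0.005  0.004 -1.   ] F [ 1.  -1.  -0.4] open 0.0004
(-55, -80, 247) tool shift [305.4  23.5  -4. ]
(-55, -80, 60) tool shift [305.   24.6 183. ]
```

Call:
{"method": "step_arm", "body": {"moves": [[[38,3,0],0.5],[[38,3,0],0.5],[[38,3,0],0],[[38,3,5],0],[[38,3,10],0],[[38,3,15],0],[[38,3,20],0],[[38,3,20],0]]}}

```text
clock: 1.43
tcp_pos: [0.4915, 0.0076, 0.1776]
orientation: [0.833, 0.554, 0.002, -0.0]
ft_force: [1.2, -0.8, 0.8]
opening: -0.0001
```

```bash
python3 g.py "[(-55,-80,60)]"
```

```text
clock 1.4333 station tcp [-53.5 -72.1] z 0.1776 yaw 67.22 want 66.86 tilt z [ 0.004  0.003 -1.   ] F [ 1.2 -0.8  0.8] open -0.0001
(-55, -80, 60) tool shift [ -8.3  -1.8 117.5]
```

Call:
{"method": "step_arm", "body": {"moves": [[[-4,-1,20],0.3],[[-4,-1,20],0],[[-2,0,20],0],[[0,0,20],0],[[0,0,15],0],[[0,0,12],0],[[0,0,6],0],[[0,0,0],0]]}}

```text
clock: 2.1
tcp_pos: [0.4847, 0.0094, 0.0535]
orientation: [0.83, 0.558, 0.0, -0.003]
ft_force: [-0.3, 0.1, -0.0]
opening: -0.0001
```

```bash
python3 g.py "[(-55,-62,60),(-55,11,60)]"; python3 -c "
from h import *
a=ctrl.camera('side')[190:310,240:410]; b=ctrl.camera('wrist')
a=cv2.resize(a,None,fx=2.8,fy=2.8)[:336]; b=cv2.resize(b,None,fx=.5,fy=.5)
c=np.zeros((336,800,3),np.uint8);c[:,:a.shape[1]]=a;c[:240,480:800]=b
cv2.imwrite('pics/c.png',c[:,:,::-1])"
```

```text
clock 2.1 station tcp [-60.4 -73.2] z 0.0535 yaw 67.78 want 66.86 tilt z [-0.004  0.006 -1.   ] F [-0.3  0.1 -0. ] open -0.0001
(-55, -62, 60) tool shift [11.1  5.6 -6.5]
(-55, 11, 60) tool shift [84.1  6.7 -6.2]
```

View pics/c.png

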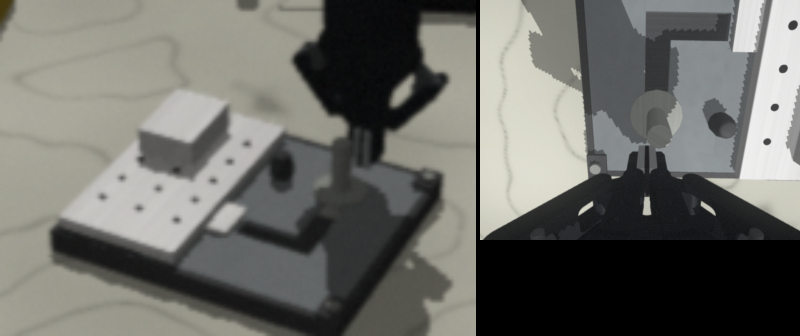

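Picture shows the fingers closed behind the pin on its -y side, tips above the washer, and the nut clear. Now push along +y.

Call:
{"method": "step_arm", "body": {"moves": [[[0,3,-3],0.5],[[0,2,-1],0.4],[[8,1,0],0],[[8,0,0],0],[[8,0,0],0],[[8,0,0],0],[[8,0,0],0],[[8,0,0],0]]}}

```text
clock: 2.87
tcp_pos: [0.5149, 0.0534, 0.0635]
orientation: [0.836, 0.549, 0.003, -0.0]
ft_force: [-1.1, -1.0, -1.5]
opening: 0.0
```

```bash
python3 g.py "[(-55,11,57)]"
```

```text
clock 2.8667 station tcp [-49.9 -20.9] z 0.0635 yaw 66.63 want 66.86 tilt z [ 0.004  0.004 -1.   ] F [-1.1 -1.  -1.5] open 0.0
(-55, 11, 57) tool shift [31.8 -5.2  6.6]
```

Call:
{"method": "step_arm", "body": {"moves": [[[6,-2,2],0],[[5,-2,2],0],[[5,-1,1],0],[[4,0,0],0],[[4,0,0],0],[[3,0,0],0],[[2,0,0],0],[[0,0,0],0]]}}

```text
clock: 3.53
tcp_pos: [0.5233, 0.0857, 0.0583]
orientation: [0.835, 0.55, 0.002, 0.002]
ft_force: [-1.1, -2.5, 2.4]
opening: -0.0003
```

```bash
python3 g.py "[(-55,11,57)]"
```

```text
clock 3.5333 station tcp [-55.   12.1] z 0.0583 yaw 66.76 want 66.86 tilt z [ 0.004 -0.001 -1.   ] F [-1.1 -2.5  2.4] open -0.0003
(-55, 11, 57) tool shift [-1.1 -0.   1.3]
```

Call:
{"method": "step_arm", "body": {"moves": [[[1.5,0,0],0],[[1.5,0,0],0],[[1.5,0,0],0],[[1,0,0],0],[[1,0,0],0],[[1,0,0],0],[[0,0,0],0],[[0,0,0],0]]}}

```text
clock: 4.2
tcp_pos: [0.5233, 0.0859, 0.0586]
orientation: [0.837, 0.548, -0.004, 0.006]
ft_force: [-0.3, -2.7, 1.1]
opening: 0.0
```

```bash
python3 g.py "[(-55,11,57)]"; python3 -c "
from h import *
a=ctrl.camera('side')[190:310,240:410]; b=ctrl.camera('wrist')
a=cv2.resize(a,None,fx=2.8,fy=2.8)[:336]; b=cv2.resize(b,None,fx=.5,fy=.5)
c=np.zeros((336,800,3),np.uint8);c[:,:a.shape[1]]=a;c[:240,480:800]=b
cv2.imwrite('pics/d.png',c[:,:,::-1])"
```

```text
clock 4.2 station tcp [-55.   12.3] z 0.0586 yaw 66.4 want 66.86 tilt z [-0.001 -0.014 -1.   ] F [-0.3 -2.7  1.1] open 0.0
(-55, 11, 57) tool shift [-1.2  0.   1.6]
```

View pics/d.png

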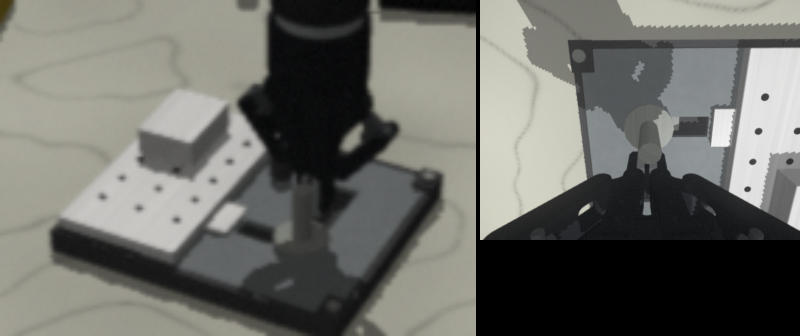

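Wrist view shows the pin in line with the short leg, and it no longer advances when pushed, so it's at the corner. I'll back off, rise, and move round to its -x side with a quarter turn.

Call:
{"method": "step_arm", "body": {"moves": [[[-8,0,0],0],[[-8,0,0],0],[[-3,0,-20],0],[[0,0,-25],0],[[0,-5,-20],0],[[0,-20,-5],0],[[0,-20,0],0],[[0,0,0],0]]}}

```text
clock: 4.97
tcp_pos: [0.4717, 0.0866, 0.1306]
orientation: [0.837, 0.547, -0.002, 0.002]
ft_force: [-0.7, 0.1, 0.3]
opening: 0.0002
```

Call:
{"method": "step_arm", "body": {"moves": [[[0,0,0],7],[[0,0,0],7],[[0,0,0],7],[[0,0,0],7],[[0,0,0],7],[[0,0,0],7],[[0,0,0],7],[[0,0,0],7]]}}

```text
clock: 5.63
tcp_pos: [0.4738, 0.0814, 0.1306]
orientation: [0.996, 0.084, 0.001, -0.002]
ft_force: [0.6, 0.0, 0.5]
opening: 0.0001
```

Call:
{"method": "step_arm", "body": {"moves": [[[0,0,0],7],[[0,0,0],7],[[0,0,0],7],[[0,0,0],7],[[0,0,0],5],[[0,0,0],0],[[0,0,0],0],[[0,0,0],0]]}}

```text
clock: 6.3
tcp_pos: [0.4683, -0.068, 0.13]
orientation: [0.991, -0.115, -0.005, -0.069]
ft_force: [0.4, 0.3, -0.5]
opening: -0.0002
```

```bash
python3 g.py "[(-92,31,130),(-92,31,57)]"
```

```text
clock 6.3 station tcp [ -45.1 -150.8] z 0.13 yaw -13.15 want 66.86 tilt z [ 0.005  0.137 -0.99 ] F [ 0.4  0.3 -0.5] open -0.0002
(-92, 31, 130) tool shift [ -14.7 -185.4   25.6]
(-92, 31, 57) tool shift [ -12.7 -175.6   97.9]
```

The arm drifted sideways and tilted, so I'll check the joints before going on.

```bash
python3 -c "
from h import *
S=ctrl.read_state(); print(S['joints'].round(3),S['joint_velocities'].round(3))
a=ctrl.camera('side')[190:310,240:410]
cv2.imwrite('pics/e.png',cv2.resize(a,None,fx=3,fy=3)[:,:,::-1])"
```

```text
[-0.234  0.184 -0.507  0.907  0.135  3.137] [-0.013  0.003 -0.001 -0.004  0.013 -0.007]
```

View pics/e.png

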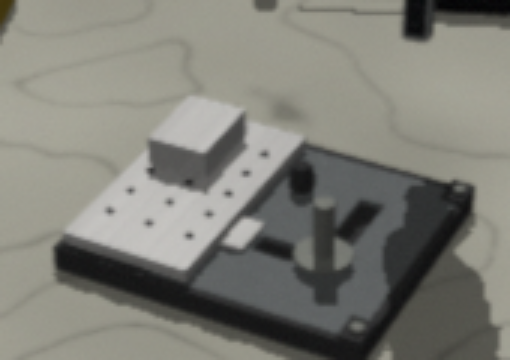

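Pin is well seated at the corner and nothing else was disturbed. The last joint reached its +3.14 limit, and that pulled and tilted the tool about 8°. I'll turn the other way, to tool x along station -x, and push with the opposite side of the fingers.

Call:
{"method": "step_arm", "body": {"moves": [[[0,0,-5],-7],[[0,0,-5],-7],[[0,0,0],-7],[[0,0,0],-7],[[0,0,0],-7],[[0,0,0],-7],[[0,0,0],-7],[[0,0,0],-7]]}}

```text
clock: 7.02
tcp_pos: [0.4699, -0.0589, 0.1402]
orientation: [0.924, 0.377, 0.028, -0.064]
ft_force: [-0.4, 1.0, 0.5]
opening: 0.0
```

```bash
python3 g.py "[(-95,31,140)]"; python3 -c "
from h import *
print(ctrl.read_state()['joints'].round(3))"
```

```text
clock 7.0167 station tcp [ -47.2 -141.9] z 0.1402 yaw 44.15 want 66.86 tilt z [ 0.004  0.139 -0.99 ] F [-0.4  1.   0.5] open 0.0
(-95, 31, 140) tool shift [ 140.3 -108.9   25. ]
[-0.216  0.174 -0.494  0.929  0.137  2.149]
```

Call:
{"method": "step_arm", "body": {"moves": [[[0,0,0],-7],[[0,0,0],-7],[[0,0,0],-7],[[0,0,0],-7],[[0,0,0],-7],[[0,0,0],-7],[[0,0,0],-7],[[0,0,0],-7]]}}

```text
clock: 7.68
tcp_pos: [0.4716, -0.047, 0.1401]
orientation: [0.63, 0.774, 0.056, -0.044]
ft_force: [0.0, -0.3, -0.2]
opening: -0.0003
```

Call:
{"method": "step_arm", "body": {"moves": [[[0,0,0],-7],[[0,0,0],-7],[[0,0,0],-7],[[0,0,0],-7],[[0,0,0],-7],[[0,0,0],-7],[[0,0,0],-7],[[0,0,0],-6]]}}

```text
clock: 8.35
tcp_pos: [0.4729, -0.0349, 0.1401]
orientation: [0.187, 0.98, 0.071, -0.013]
ft_force: [-0.1, -0.2, 0.2]
opening: 0.0
```

```bash
python3 g.py "[(-95,31,140)]"; python3 -c "
from h import *
print(ctrl.read_state()['joints'].round(3))"
```

```text
clock 8.35 station tcp [ -53.9 -118.6] z 0.1401 yaw 158.6 want 66.86 tilt z [ 0.002  0.143 -0.99 ] F [-0.1 -0.2  0.2] open 0.0
(-95, 31, 140) tool shift [ 36.5 149.2  22.1]
[-0.167  0.172 -0.497  0.924  0.142  0.208]
```

Call:
{"method": "step_arm", "body": {"moves": [[[5,18,2.5],0.5],[[5,20,3],0.5],[[5,20,3],0.5],[[5,20,3],0],[[5,20,3],0],[[5,20,3],0],[[5,18,3],0],[[0,10,1.5],0]]}}

```text
clock: 9.02
tcp_pos: [0.4948, 0.1314, 0.1398]
orientation: [0.187, 0.98, 0.071, -0.013]
ft_force: [0.4, 0.3, 0.1]
opening: -0.0003
```

```bash
python3 g.py "[(-92,29,57)]"; python3 -c "
from h import *
print(ctrl.read_state()['joints'].round(3))"
```

```text
clock 9.0167 station tcp [-99.1  42.9] z 0.1398 yaw 158.54 want 66.86 tilt z [ 0.001  0.145 -0.989] F [0.4 0.3 0.1] open -0.0003
(-92, 29, 57) tool shift [-11.  -25.1  79.7]
[ 0.172  0.201 -0.462  0.882  0.143  0.552]
```

Call:
{"method": "step_arm", "body": {"moves": [[[-3,-6,15],0.8],[[-3,-6,15],0.8],[[-2,-5,15],0],[[0,-3,13],0],[[0,-2,10],0],[[0,0,6],0],[[0,0,2],0],[[0,0,0],0]]}}

```text
clock: 9.68
tcp_pos: [0.4956, 0.129, 0.0592]
orientation: [0.191, 0.979, 0.072, -0.012]
ft_force: [-0.2, -0.6, 0.2]
opening: -0.0
```

```bash
python3 g.py "[(-92,29,57),(-29,29,57)]"; python3 -c "
from h import *
a=ctrl.camera('side')[190:310,240:410]; b=ctrl.camera('wrist')
a=cv2.resize(a,None,fx=2.8,fy=2.8)[:336]; b=cv2.resize(b,None,fx=.5,fy=.5)
c=np.zeros((336,800,3),np.uint8);c[:,:a.shape[1]]=a;c[:240,480:800]=b
cv2.imwrite('pics/f.png',c[:,:,::-1])"
```

```text
clock 9.6833 station tcp [-97.4  41.1] z 0.0592 yaw 158.14 want 66.86 tilt z [ 0.004  0.146 -0.989] F [-0.2 -0.6  0.2] open -0.0
(-92, 29, 57) tool shift [ -5.2 -12.4   0.2]
(-29, 29, 57) tool shift [-68.1 -13.3  -3.2]
```

View pics/f.png

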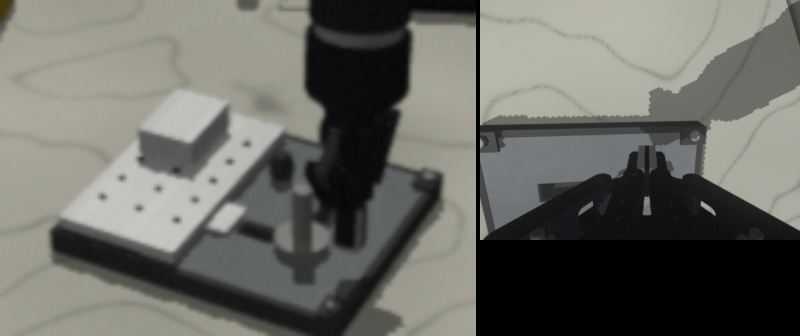

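Fingers are behind the pin (−x side) at the right height and about 12 mm too far in +y. I'll correct that, then push +x.

Call:
{"method": "step_arm", "body": {"moves": [[[0,-5,0.5],0.5],[[0,-5,0],0.5],[[0,-1,0],0.2],[[-6,0,0],0],[[-7,0,0],0],[[-7,0,0],0],[[-7,0,0],0],[[-5,0,0],0]]}}

```text
clock: 10.45
tcp_pos: [0.5252, 0.1043, 0.059]
orientation: [0.202, 0.977, 0.073, -0.01]
ft_force: [-1.4, 0.7, 1.1]
opening: -0.0
```

```bash
python3 g.py "[(-29,29,57)]"
```

```text
clock 10.45 station tcp [-60.5  30. ] z 0.059 yaw 156.81 want 66.86 tilt z [ 0.01   0.147 -0.989] F [-1.4  0.7  1.1] open -0.0
(-29, 29, 57) tool shift [-31.5  -1.    0.3]
```

Call:
{"method": "step_arm", "body": {"moves": [[[-5,-0.5,0],0],[[-5,-0.5,0],0],[[-5,0,0],0],[[-4,0,0],0],[[-4,0,0],0],[[-3,0,0],0],[[-2,0,0],0],[[-2,0,0],0]]}}

```text
clock: 11.12
tcp_pos: [0.5564, 0.0902, 0.0567]
orientation: [0.202, 0.977, 0.073, -0.011]
ft_force: [-0.3, 0.5, 0.9]
opening: 0.0
```

```bash
python3 g.py "[(-29,29,57)]"
```

```text
clock 11.1167 station tcp [-26.3  29.2] z 0.0567 yaw 156.79 want 66.86 tilt z [ 0.009  0.148 -0.989] F [-0.3  0.5  0.9] open 0.0
(-29, 29, 57) tool shift [ 2.7 -0.2 -0.2]
```

Call:
{"method": "step_arm", "body": {"moves": [[[-2,0,0],0],[[-2,0,0],0],[[-2,0,0],0],[[-3,0,0],0],[[-3,0,0],0],[[-3,0,0],0],[[-3,0,0],0],[[-3,0,0],0]]}}

```text
clock: 11.78
tcp_pos: [0.5589, 0.0895, 0.056]
orientation: [0.2, 0.976, 0.079, -0.027]
ft_force: [-11.0, 3.1, 10.2]
opening: -0.0002
```

```bash
python3 g.py "[(-29,29,57)]"
```

```text
clock 11.7833 station tcp [-23.7  29.6] z 0.056 yaw 157.18 want 66.86 tilt z [-0.022  0.166 -0.986] F [-11.    3.1  10.2] open -0.0002
(-29, 29, 57) tool shift [ 5.3 -0.5 -0.6]
```

Hard stop felt: 11 N against the push with no further advance. Backing off and rising clear.

Call:
{"method": "step_arm", "body": {"moves": [[[4,0,0],0],[[8,0,0],0],[[10,0,0],0],[[10,0,0],0],[[5,0,-15],0],[[0,0,-30],0],[[0,0,-35],0],[[0,0,-35],0]]}}

```text
clock: 12.45
tcp_pos: [0.5148, 0.0864, 0.1678]
orientation: [0.199, 0.976, 0.076, -0.035]
ft_force: [0.7, 0.1, 0.5]
opening: 0.0001
```

Call:
{"method": "step_arm", "body": {"moves": [[[0,-20,-10],0],[[0,-40,-10],0],[[0,-40,0],0],[[0,-40,0],0],[[0,-40,0],0],[[0,-40,0],0],[[0,-30,0],0],[[0,0,0],0]]}}

```text
clock: 13.12
tcp_pos: [0.4181, -0.1496, 0.1631]
orientation: [0.194, 0.978, 0.076, -0.023]
ft_force: [0.9, -0.1, 1.5]
opening: 0.0001
```

```bash
python3 g.py "[]"; python3 -c "
from h import *
a=ctrl.camera('top'); b=ctrl.camera('side')
cv2.imwrite('pics/top1.png',a[:,:,::-1]);cv2.imwrite('pics/side1.png',b[:,:,::-1])
a=cv2.resize(a[185:310,230:355],(375,375),interpolation=2); b=cv2.resize(b[215:310,250:405],None,fx=2.7,fy=2.7,interpolation=2)
c=np.zeros((375,800,3),np.uint8);c[:,:375]=a;c[:b.shape[0],380:380+b.shape[1]]=b[:,:420]
cv2.imwrite('pics/g.png',c[:,:,::-1])"
```

```text
clock 13.1167 station tcp [ -59.2 -245.6] z 0.1631 yaw 157.86 want 66.86 tilt z [-0.015  0.157 -0.987] F [ 0.9 -0.1  1.5] open 0.0001
```

View pics/g.png

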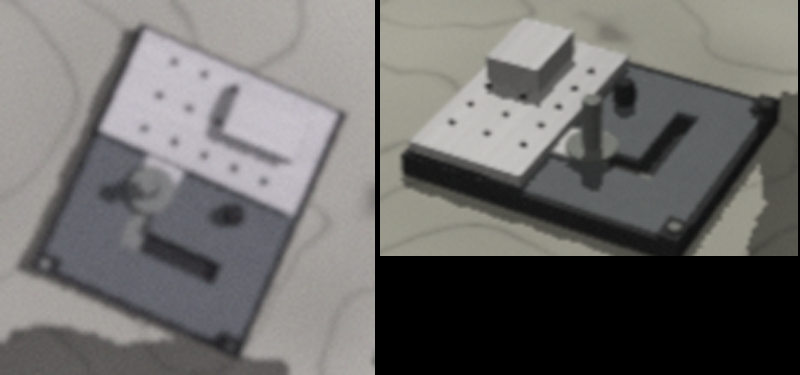

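Pin's washer is over the tongue (left panel about (151,190); pin top in right panel about (593,99)), and the block and nut haven't moved. Now a measurement.

```bash
cat >> m.py <<'E'
print("END")
A=lambda p:((p[0]+.5)/3-.5+230,(p[1]+.5)/3-.5+185)
B=lambda p:((p[0]-380+.5)/2.7-.5+250,(p[1]+.5)/2.7-.5+215)
print(inst(onplane("top",A((151,190)),.029)),inst(onplane("side",B((593,99)),.074)),inst(onplane("side",B((592,148)),.029)))
a,b=[cv2.absdiff(cv2.imread(f"pics/{n}0.png"),cv2.imread(f"pics/{n}1.png")).max(2) for n in("top","side")]
# change near block/nut, mug+motor+wrench, screwdriver+oil (top view)
for k,(u0,u1,v0,v1) in dict(block=(302,342,205,240),nut=(300,312,250,262),left=(110,205,205,320),right=(410,475,220,330)).items(): print(k,np.percentile(a[v0:v1,u0:u1],[50,99,100]))
E
python3 m.py | sed -n '/END/,$p'
```

```text
END
[-7.5 30.1] [-8.  31.1] [-9.3 35.7]
block [17. 22. 24.]
nut [ 9. 15. 15.]
left [16.   58.76 67.  ]
right [ 17. 130. 143.]
```

Pin reads x about -8, y about 30, which is home plus the end play. The table items on the right show image differences, probably shadow, so I'll check.

View pics/top1.png

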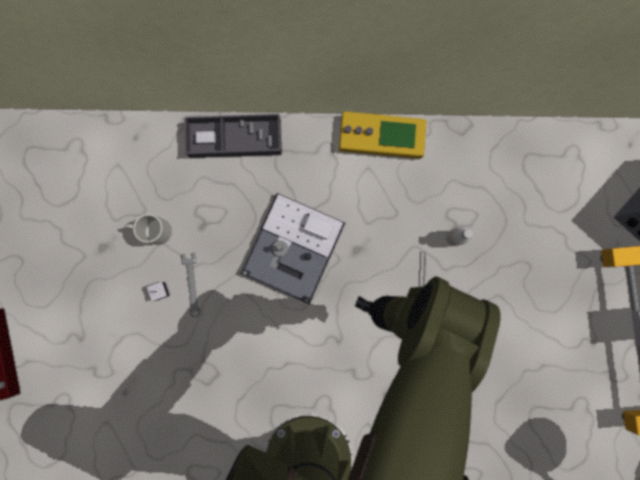

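The differences come from the arm covering the screwdriver and its shadow on the wrench. Everything else is in place: mug (148,229), motor (155,291), oil (460,235). Handing in.

```bash
python3 -c "
from workcell import ctrl
print(ctrl.sign_off())"
```

```text
the job is handed in; nothing more can be done
None
```

The pin is at the end of the short leg, with its washer over the pallet's tongue. I pushed it with closed fingers, first along the long leg to the corner, then along the short leg until it stopped at about 11 N. The job was handed in at about 13 s with the arm clear of everything.

**Final checks:** the last pictures put the pin at about station (-8, 30) mm; home is (-10, 30) plus up to 2 mm of end play. One of the three readings, from the washer in the side view, gave y = 36 mm. I put that down to a poor hand-picked pixel, since the slot doesn't allow it. The block, nut, mug, motor and oil bottle look unmoved. The arm hid most of the screwdriver in the last top view, and its shadow fell across the wrench. The arm never worked near either of them.

**What went wrong:** while turning in free air between the two pushes, the last joint reached its range limit (it read 3.137 against 3.14). That swung the tool about 150 mm sideways and tilted it about 8°. It touched nothing, so I turned the other way and made the second push with the tilt still there.

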